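# Vent the culture jar with the quarter-turn key from the drawer

## Task

Open the drawer of the low bench unit and take out the vent key, the one with the flat bar grip. Set it in the slotted valve on the jar's lid, push it fully home against the spring, turn it a full quarter turn clockwise seen from above, and finish while still gripping it and holding it down and turned, because the valve springs back if let go. Leave the round-gripped plug in the drawer, and do not disturb the pots or the tube rack.

Things in the scene. Friction and masses are not known exactly. Their poses are not given: they have to be found in the camera images.
- drawer (a joint): the only drawer of a low grey bench unit (260 mm deep, 280 wide, 110 tall, fixed), m: 0 shut (as it starts), up to 0.16 pulled out towards the robot; about 2 N friction, stays where left. In it a black block has two round nests, 42 mm wide and 12 mm deep, where key and plug stand upright. Pulled out 0.13 or more, both are well clear of the unit's front
- drawer_handle (a point): middle of the drawer's bar handle, moves with the drawer: a round level steel bar, 10 mm thick, 110 mm long along this point's y, 80 mm above the bench; 35 mm clear gap between bar and drawer front (front 106 mm tall). This point's -x is the way the drawer pulls out. The nests lie 112 mm to its +x and 55 mm either side
- key: vent key, bare metal, 67 mm tall, about 0.12 kg, loose in one of the nests. Origin: centre of underside, z up. Foot bar 36 mm (x) by 8 (y) by 6 tall across an 18 mm round shank 20 mm long; collar 38 mm wide, z = 20 to 25 mm; flat bar grip z = 25 to 67 mm, 42 mm long (x), 14 mm thick (y): pinch it along its y. Grip and foot bar lie the same way; a half turn makes no difference
- key_grip (a point): point on the key's axis 50 mm above its underside, a good height to pinch its grip; axes as the key's
- plug: blind plug in the other nest, like the key but with a round knob grip (24 mm diameter, top 55 mm above its underside) and a plain round 36 mm foot. Origin: centre of its underside. To be left there upright
- jar: clear culture jar fixed to the bench, 142 mm across (three lid clamps stand out to 160 mm), lid top 132 mm above the bench; origin: centre of its underside. In the middle of the lid stands the valve, a 56 mm square aluminium block 33 mm tall with a slotted 6 mm top plate
- vent_mouth (a point): centre of the valve's mouth on top of the block, 165 mm above the bench, z up. Slot 41 mm along x, 13 mm along y, 23 mm square in the middle for the shank. The key enters with foot bar along x; a sprung disc is 5 mm down. Home, the collar lies on the block, key underside 20 mm below this point. Below 12 mm it can turn, clockwise from above only, a quarter turn, foot then along y; stop just beyond
- vent_push (a joint): travel of the sprung disc in the valve, m: 0 at rest, 0.015 with the key fully home (3 N at rest to about 11 N when home)
- vent_turn (a joint): turn of the valve's sprung rotor, rad, growing clockwise from above: 0 at rest, stop at 1.45. The foot bar meets it after about 0.15 rad of free play, so a quarter turn of the key gives about 1.4; torque rises to about 0.08 N m, and it turns back when let go
- pot: closed white specimen pot, 70 mm diameter, 60 mm tall; origin at the centre of its underside. Leave alone
- small_pot: closed white specimen pot, 56 mm diameter, 50 mm tall; origin at the centre of its underside. Leave alone
- tube_rack: blue rack of capped tubes, 80 x 150 mm, 89 mm tall; origin at the centre of its underside. Leave alone
Things that resemble listed ones, but are neither listed nor needed, are in the scene too. Of the things that look like the jar, take the one that is farthest to the robot's left at the start.

How it is judged:
By the outcome, as a careful person would: the job done as asked, in the order asked, and still so for the second after the job is handed in, while the arm keeps its last pose, push and grip.
It also fails if it takes over 58 s, if anything falls off the work surface, if the arm or the gripper's body presses on something with over 40 N, if the wrist force passes 120 N, or if a joint passes its speed limit or range.

## Robot

A 6-joint arm with a two-finger parallel gripper is mounted at the origin on the work surface. World frame = base frame: x ahead of the robot, y to its left, z up, the work surface at z = 0. Lengths are in m, angles in rad, forces in N, time in s.
With the tool pointing down it reaches from about 0.3 to 0.875 m from the base axis. Payload 6.4 kg.
Tool frame: the origin (TCP) lies at the very end of the fingers, on their centre line; the grasp point (between the pads) lies 19 mm behind it; x points along the fingers, y is the direction in which the jaws open and shut, and the axes are right-handed (so a half turn about x gives the same grasp; the last joint's range is limited). The gripper opens to 85 mm and grips with 20 to 120 N. Pads are 22 mm wide; open, the fingers measure 114 mm over their backs; the gripper's body (76 mm by 85 mm) begins 54 mm behind the grasp point. The pads swing forward as they close: fully open they stand 13 mm farther back than shut.
Start: joints at [-1.478, 0.181, 1.607, -0, 1.354, -0.206], TCP at [0.169, -0.55, 0.231] pointing down, gripper open.
Joint ranges: [-2.99, 2.99], [-0.89, 2.07], [0.3, 2.58], [-1.14, 4.28], [0, 2.63], [-3.12, 3.12]. Speed limits (rad/s): [2.57, 2.57, 3.01, 3.14, 3.14, 3.14].

## Interface

Orientations are given as a unit quaternion [x, y, z, w].
In Python, from plant import arm gives the robot as it stands.
- The arm moves only by the tool servo_tool, never from a script. Its argument "deltas" is one flat list of numbers, 7 for each row, row after row: the turn, a rotation vector about the tool's x, y, z in rad, then the shift along the tool's x, y, z in m, then the finger opening in m, from 0 to 0.0854. In form: [ax, ay, az, tx, ty, tz, jaw, ax, ay, az, tx, ty, tz, jaw, ...]. A call has 1 to 20 rows; each row shifts and turns the commanded pose from where the row before left it, along the tool's axes as they then stand; what a row does not reach is not made up. A row lasts 1/12 s, in which the tool goes at most 41.7 mm and 7.16 degrees, less where a joint would pass 70% of its speed; a pose out of reach is approached as far as the arm can. A call is refused whole if a number of a shift passes 0.0417 or a number of a turn 0.125, either way. A call with a gripper value outside its range is refused whole. The fingers move at their own pace and stop on an object; the grip force is fixed at half the most. Time passes only in rows, so rows that do not move let the fingers close. It gives the time, the measured TCP pose, the force and the opening at its end, in the units of the state.
- arm.state(): the state, without advancing time (a new reading comes with each control period).
- arm.grab_frame(name): name is "side" or "top"; returns (picture, depth): 384x512x3 uint8, blue, green, red; 384x512 float32, m along the optical axis (not along the pixel's ray), 0 where there is no reading.
- arm.camera_model(name): a dict with "intrinsics" (3x3 intrinsics, pixels), "distortion" ([k1, k2, p1, p2, k3] as OpenCV has them; the pictures are not rectified), "R" (3x3) and "t" (3): a world point X has camera coordinates R X + t. Camera axes: x right, y down, z forward; pixel columns grow to the right and rows downward; lengths in m; the calibration is good to about 2 mm. A picture is of the moment at which its call begins. camera_model takes no time and is no camera call.
- arm.sign_off(): hands the job in, once; it reports no verdict.
The state is a dict: "t": time; "joint_positions": joint angles; "qvel": joint speeds; "tau": joint torques, N m; "ee_pos": TCP position; "tool_rot": TCP orientation; "force": force on the tool from outside, world axes, zero at the start; "ft_torque": the same for the moment, N m; "finger_gap": opening from 0.0 (shut) to 1.0 (fully open).
Only numpy, scipy, OpenCV 4.12 (cv2) and the standard library are available. Lean on these libraries where they do the work, as an engineer would, in place of code of your own. Each camera call takes 0.05 s, during which the arm holds its last target. There are 200 camera calls.

## Working session

There is one attempt and no reset: what is moved stays moved. The work goes in short steps, Python scripts to look and compute and a tool call to move; the robot and the scene stay as the last step left them, time stands still between calls to the robot, and variables do not carry over. Pictures are saved under pics/ and viewed, about 8 in all and at most 12, crops included, and the job is handed in when it is done.

Besides the shell and the picture viewer there is one more tool, called after ">>>" in YAML: its name, and indented under it one key for each argument. servo_tool: Moves the arm, as the interface text tells. Its arguments: {"type":"object","properties":{"deltas":{"type":"array","items":{"type":"number"}}},"required":["deltas"]}

```bash
mkdir -p pics; ls; cat > h.py <<'E'
import numpy as np, cv2, pickle
from plant import arm
from scipy.spatial.transform import Rotation as Rn
def grab(n):
    im,d=arm.grab_frame(n); m=arm.camera_model(n); return im,d,m
def world(d,m,u,v,z=None,w=1):
    K=np.array(m["intrinsics"]);R=np.array(m["R"]);t=np.array(m["t"])
    p=cv2.undistortPoints(np.array([[[u,v]]],float),K,np.array(m["distortion"]))[0,0]
    ray=np.array([p[0],p[1],1.])
    if z is None:
        u0,v0=int(round(u)),int(round(v)); q=d[v0-w:v0+w+1,u0-w:u0+w+1]; q=q[q>0]
        return R.T@(ray*np.median(q)-t) if q.size else None
    c=-R.T@t; r=R.T@ray; return c+r*(z-c[2])/r[2]
def pix(m,X):
    r,_=cv2.Rodrigues(np.array(m["R"])); return cv2.projectPoints(np.array([X],float),r,np.array(m["t"],float),np.array(m["intrinsics"]),np.array(m["distortion"]))[0].reshape(-1,2)
E
python3 - <<'E'
from h import *
for n in("top","side"):
    im,d,m=grab(n); np.savez(f"{n}0.npz",im=im,d=d); cv2.imwrite(f"pics/{n}0.png",cv2.resize(im,(800,600)))
    print(n,np.array(m["R"]).round(3).tolist(),(-np.array(m["R"]).T@np.array(m["t"])).round(3), np.array(m["intrinsics"]).tolist())
s=arm.state();print(s)
E
```

```text
pics
top [[0.015, -1.0, -0.0], [-0.977, -0.014, -0.212], [0.212, 0.003, -0.977]] [0.213 0.013 1.579] [[490.91866629868116, 0.0, 259.6293312237648], [0.0, 490.91866629868116, 186.02893575802764], [0.0, 0.0, 1.0]]
side [[-0.673, 0.74, -0.003], [0.425, 0.383, -0.82], [-0.605, -0.553, -0.572]] [1.099 0.566 0.691] [[404.813461297393, 0.0, 257.3598351473689], [0.0, 404.813461297393, 187.18446557154812], [0.0, 0.0, 1.0]]
{'t': 0.1, 'joint_positions': array([-1.47832635e+00,  1.81497271e-01,  1.60788848e+00,  2.77090977e-05,
        1.35383945e+00, -2.06316672e-01]), 'qvel': array([-0.0007893 , -0.00112035, -0.00125513, -0.0011875 , -0.00068886,
       -0.00047421]), 'tau': array([-7.07542640e-04, -4.45881557e+01, -3.52240849e+01, -3.70695616e-04,
        4.07099389e-03, -1.36144783e-05]), 'ee_pos': array([ 0.16922635, -0.54901123,  0.23046653]), 'tool_rot': array([ 0.69927318,  0.10581812, -0.69918841,  0.10466668]), 'force': array([0.26575987, 0.03491906, 0.08118084]), 'ft_torque': array([ 0.0112016 , -0.01175248,  0.04461597]), 'finger_gap': 0.9989104731640848}
```

View pics/top0.png

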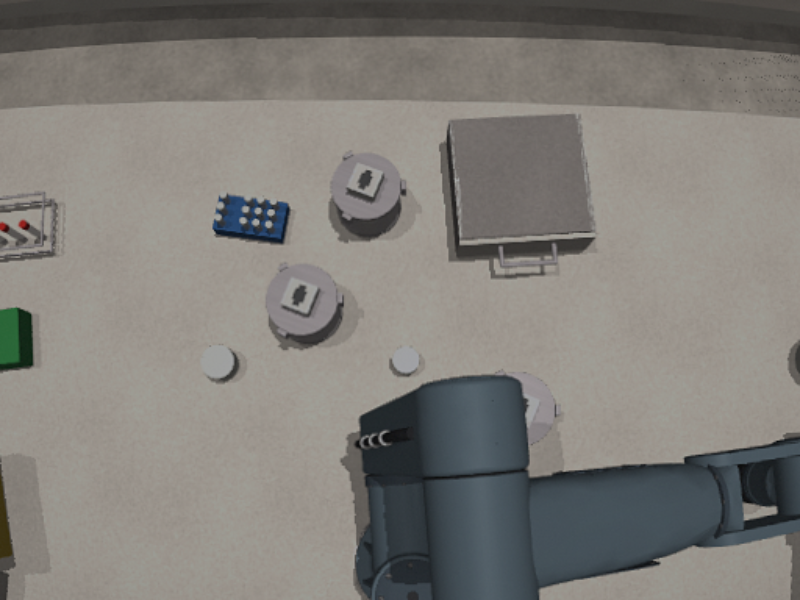

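View pics/side0.png

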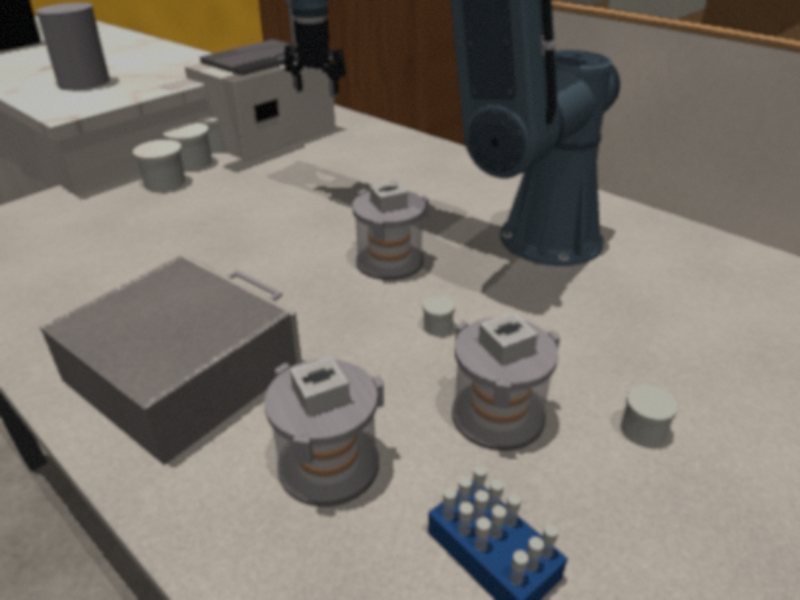

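Top view shows three jars: (366,185), (303,300) and (525,405, partly under the arm). Image left is +y, so the leftmost is (303,300). The drawer unit is at (520,180) with its handle at (528,264). The side view agrees; the same jar is at (505,375) there, beside the small pot (438,315) and the pot (648,415).

```bash
python3 - <<'E'
from h import *
z=np.load("top0.npz");im,d=z["im"],z["d"];m=arm.camera_model("top")
a=cv2.resize(im[165:225,165:225],(600,600),interpolation=cv2.INTER_CUBIC)
b=cv2.resize(im[140:180,285:385],(800,320),interpolation=cv2.INTER_CUBIC)
b=cv2.resize(im[145:180,310:365],(800,509),interpolation=cv2.INTER_CUBIC)
c=np.zeros((400,800,3),np.uint8); c[:,:400]=cv2.resize(a,(400,400)); c[:,400:]=cv2.resize(im[140:180,320:360],(400,400),interpolation=cv2.INTER_CUBIC)
cv2.imwrite("pics/crop1.png",c)
s=1.5625
for n,u,v,h in [("jarA",303,296,.165),("jarB",366,180,.165),("jarC",530,405,.165),("pot",219,360,.06),("small",405,358,.05),("rack",252,218,.089),("hL",500,262,.08),("hR",556,262,.08),("unit FL",458,243,.11),("FR",594,236,.11),("BL",449,121,.11),("BR",579,116,.11)]:
    print(n,world(d,m,u/s,v/s,h).round(3),world(d,m,u/s,v/s).round(3))
E
```

```text
jarA [0.507 0.211 0.165] [0.507 0.212 0.161]
jarB [0.74  0.098 0.165] [0.742 0.098 0.159]
jarC [ 0.307 -0.216  0.165] [ 0.307 -0.215  0.166]
pot [0.394 0.392 0.06 ] [0.394 0.392 0.061]
small [0.407 0.017 0.05 ] [0.406 0.017 0.05 ]
rack [0.684 0.335 0.089] [0.697 0.343 0.049]
hL [ 0.6   -0.173  0.08 ] [ 0.6   -0.173  0.081]
hR [ 0.602 -0.287  0.08 ] [ 0.622 -0.303  0.004]
unit FL [ 0.63  -0.085  0.11 ] [ 0.637 -0.087  0.086]
FR [ 0.65  -0.361  0.11 ] [ 0.655 -0.365  0.095]
BL [ 0.895 -0.068  0.11 ] [ 0.945 -0.074  0.001]
BR [ 0.914 -0.343  0.11 ] [ 0.915 -0.343  0.109]
```

View pics/crop1.png

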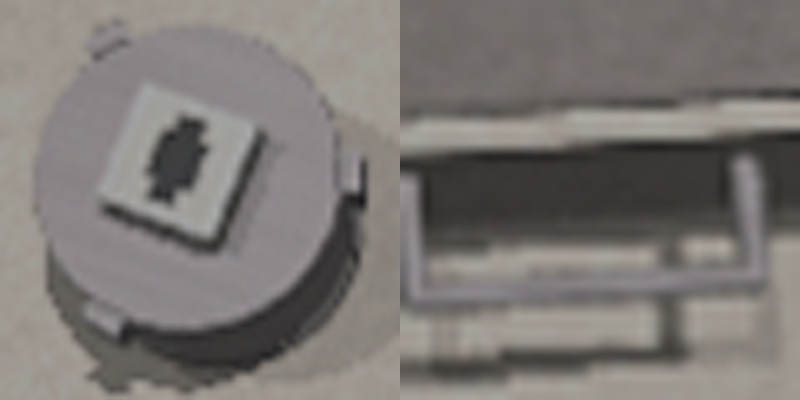

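Crop: slot from (184,120) to (162,202), block corners (148,84), (266,130), (218,242), (103,203). The handle bar's ends are at (415,290) and (763,275).

```bash
python3 - <<'E'
from h import *
z=np.load("top0.npz");im,d=z["im"],z["d"];m=arm.camera_model("top")
f=lambda x,y,h:world(d,m,165+x*.15-.425,165+y*.15-.425,h)
P=[f(*p,.165) for p in[(148,84),(266,130),(218,242),(103,203)]]
print("corners",np.round(P,4).tolist(),"mean",np.mean(P,0).round(4))
print([ (np.linalg.norm(P[i]-P[i-1]).round(4),np.degrees(np.arctan2(*(P[i]-P[i-1])[[1,0]])).round(1)) for i in range(4)])
a,b=f(184,120,.165),f(162,202,.165); print("slot",a.round(4),b.round(4),((a+b)/2).round(4),np.linalg.norm(a-b),np.degrees(np.arctan2(*(a-b)[[1,0]])))
# dark mask
g=im[165:225,165:225].astype(int).sum(2); 
mk=np.zeros(g.shape,np.uint8); mk[16:33,19:34]=(g[16:33,19:34]<300)
n,l,st,c=cv2.connectedComponentsWithStats(mk); print(st,c)
# depth-based top face of block: z>.155
K=[(u,v,world(d,m,u,v,w=0)) for u in range(170,215) for v in range(170,215) if d[v,u]>0]
T=np.array([p for u,v,p in K if p[2]>.150]); r=cv2.minAreaRect(T[:,:2].astype(np.float32)*1000); print(len(T),T[:,2].mean(),r)
L=np.array([p for u,v,p in K if .12<p[2]<.14]); print("lid",L.mean(0), (L.max(0)+L.min(0))/2)
h=lambda x,y:world(d,m,320+(x-400)*.1-.45,140+y*.1-.45,.083)
a,b=h(415,290),h(763,275); print("handle",a,b,(a+b)/2,np.linalg.norm(a-b),np.degrees(np.arctan2(*(a-b)[[1,0]])))
U=np.array([p for u in range(280,390) for v in range(60,165) if d[v,u]>0 for p in[world(d,m,u,v,w=0)] if p[2]>.1]); print("unit",cv2.minAreaRect(U[:,:2].astype(np.float32)*1000))
q=Rn.from_quat(arm.state()["tool_rot"]).as_matrix(); print(q.round(3))
E
```

```text
corners [[0.5436, 0.2341, 0.165], [0.5233, 0.1803, 0.165], [0.4725, 0.1997, 0.165], [0.4892, 0.2517, 0.165]] mean [0.5071 0.2165 0.165 ]
[(np.float64(0.0572), np.float64(-18.0)), (np.float64(0.0575), np.float64(-110.6)), (np.float64(0.0544), np.float64(159.1)), (np.float64(0.0546), np.float64(72.2))]
slot [0.5273 0.2172 0.165 ] [0.49   0.2254 0.165 ] [0.5087 0.2213 0.165 ] 0.038186143812763654 -12.394256123949148
[[   0    0   60   60 3523]
 [  22   18    9   13   74]
 [  19   32    2    1    2]
 [  33   32    1    1    1]] [[29.57536191 29.62276469]
 [26.13513514 23.55405405]
 [19.5        32.        ]
 [33.         32.        ]]
344 0.1623558206443427 ((508.66265869140625, 220.010009765625), (56.312461853027344, 54.7509880065918), 70.38072967529297)
lid [0.50532265 0.2196486  0.13135957] [0.50652797 0.2219888  0.13008068]
handle [ 0.59677458 -0.17552852  0.083     ] [ 0.60358158 -0.28691971  0.083     ] [ 0.60017808 -0.23122412  0.083     ] 0.11159897441737918 93.49694138689586
unit ((774.9529418945312, -216.56277465820312), (279.67449951171875, 281.6376953125), 4.428155899047852)
[[-0.     0.294 -0.956]
 [ 0.002 -0.956 -0.294]
 [-1.    -0.002 -0.   ]]
```

>>> servo_tool:
  deltas: [-0.1222, 0, 0, 0, 0, 0, 0.026, -0.1222, 0, 0, 0, 0, 0, 0.026, -0.1222, 0, 0, 0, 0, 0, 0.026, -0.1222, 0, 0, 0, 0, 0, 0.026, -0.1222, 0, 0, 0, 0, 0, 0.026, -0.1222, 0, 0, 0, 0, 0, 0.026, -0.1222, 0, 0, 0, 0, 0, 0.026, -0.1222, 0, 0, 0, 0, 0, 0.026, -0.1222, 0, 0, 0, 0, 0, 0.026, -0.1222, 0, 0, 0, 0, 0, 0.026, -0.1222, 0, 0, 0, 0, 0, 0.026, 0, 0, 0, 0, 0.032, -0.02, 0.026, 0, 0, 0, 0, 0.032, -0.02, 0.026, 0, 0, 0, 0, 0.032, -0.02, 0.026, 0, 0, 0, 0, 0.032, -0.02, 0.026, 0, 0, 0, 0, 0.032, -0.02, 0.026, 0, 0, 0, 0, 0.032, -0.02, 0.026, 0, 0, 0, 0, 0.032, -0.02, 0.026, 0, 0, 0, 0, 0.032, -0.02, 0.026, 0, 0, 0, 0, 0.032, -0.02, 0.026]

```text
t: 1.77
ee_pos: [0.4447, -0.3476, 0.231]
tool_rot: [0.482, 0.518, -0.482, 0.518]
force: [0.4, -0.6, 0.2]
finger_gap: 0.302
```

>>> servo_tool:
  deltas: [0, 0, 0, 0, 0.0316, -0.0202, 0.026, 0, 0, 0, 0, 0.0316, -0.0202, 0.026, 0, 0, 0, 0, 0.0316, -0.0202, 0.026, 0, 0, 0, 0, 0.0316, -0.0202, 0.026, 0, 0, 0, 0.02, 0.0158, -0.0101, 0.026, 0, 0, 0, 0.04, 0, 0, 0.026, 0, 0, 0, 0.02, 0, 0, 0.026, 0, 0, 0, 0, 0, 0, 0.026, 0, 0, 0, 0, 0, 0, 0.026]

```text
t: 2.52
ee_pos: [0.5779, -0.2475, 0.1498]
tool_rot: [0.481, 0.519, -0.482, 0.516]
force: [0.7, 1.7, -0.0]
finger_gap: 0.305
```

```bash
cat > st.py <<'E'
from h import *
s=arm.state(); R=Rn.from_quat(s["tool_rot"]).as_matrix(); p=s["ee_pos"]
print("t",round(s["t"],2),"p",p.round(4),"y ang",np.degrees(np.arctan2(R[1,1],R[0,1])).round(2),"x",R[:,0].round(3),"F",s["force"].round(1),"gap",round(s["finger_gap"],3),"q6",s["joint_positions"].round(2))
def go(T): # world target -> tool shift
    print("shift",(R.T@(np.array(T)-p)).round(4))
E
python3 - <<'E'
from st import *
go([.6,-.231,.15])
im,d,m=grab("side")
u,v=pix(m,[.6,-.231,.08])[0];print(u,v)
u,v=int(u),int(v)
cv2.imwrite("pics/s1.png",cv2.resize(im[max(0,v-70):v+50,max(0,u-80):u+80],(800,600),interpolation=cv2.INTER_CUBIC))
E
```

```text
t 2.52 p [ 0.5779 -0.2475  0.1498] y ang 4.15 x [-0.003  0.002 -1.   ] F [ 0.7  1.7 -0. ] gap 0.305 q6 [-0.59  0.38  1.53 -0.    1.24 -0.67]
shift [-0.0002  0.0233 -0.0149]
164.57232189541838 181.29625529941094
```

View pics/s1.png

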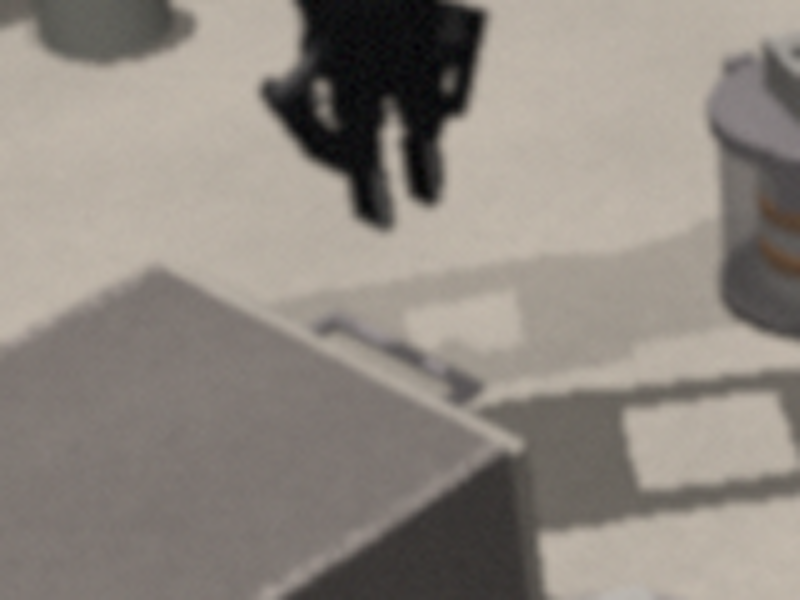

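The fingers hang clear in front of the unit (crop ~(400,200)) and the handle bar is at ~(400,350). I'm going in around the bar.

>>> servo_tool:
  deltas: [0, 0, 0, 0, 0.0107, -0.0075, 0.026, 0, 0, 0, 0, 0.0107, -0.0075, 0.026, 0, 0, 0, 0, 0, 0, 0.026, 0, 0, 0, 0.02, 0, 0, 0.026, 0, 0, 0, 0.02, 0, 0, 0.026, 0, 0, 0, 0.02, 0, 0, 0.026, 0, 0, 0, 0.015, 0, 0, 0.026, 0, 0, 0, 0.01, 0, 0, 0.026, 0, 0, 0, 0, 0, 0, 0.026, 0, 0, 0, 0, 0, 0, 0.026]

```text
t: 3.4
ee_pos: [0.5994, -0.2317, 0.0667]
tool_rot: [0.482, 0.518, -0.482, 0.518]
force: [0.4, -1.0, 0.1]
finger_gap: 0.303
```

```bash
python3 -c "
from st import *
go([.598,-.231,.065])"
```

```text
t 3.4 p [ 0.5994 -0.2317  0.0667] y ang 4.15 x [ 0. -0. -1.] F [ 0.4 -1.   0.1] gap 0.303 q6 [-0.55  0.51  1.54 -0.    1.1  -0.63]
shift [ 0.0017 -0.0013 -0.0008]
```

>>> servo_tool:
  deltas: [0, 0, 0, 0, -0.008, 0, 0.026, 0, 0, 0, 0, -0.014, 0, 0.026, 0, 0, 0, 0, -0.02, 0, 0.026, 0, 0, 0, 0, -0.02, 0, 0.026, 0, 0, 0, 0, -0.02, 0, 0.026, 0, 0, 0, 0, -0.02, 0, 0.026, 0, 0, 0, 0, -0.02, 0, 0.026, 0, 0, 0, 0, -0.02, 0, 0.026, 0, 0, 0, 0, -0.012, 0, 0.026, 0, 0, 0, 0, -0.004, 0, 0.026, 0, 0, 0, 0, 0, 0, 0.026, 0, 0, 0, 0, 0, 0, 0.026]

```text
t: 4.4
ee_pos: [0.4421, -0.2438, 0.0673]
tool_rot: [0.482, 0.517, -0.482, 0.518]
force: [1.2, -0.4, 0.5]
finger_gap: 0.305
```

```bash
python3 -c "
from st import *
"
```

```text
t 4.4 p [ 0.4421 -0.2438  0.0673] y ang 4.11 x [ 0.002 -0.001 -1.   ] F [ 1.2 -0.4  0.5] gap 0.305 q6 [-0.74  0.24  1.9   0.    0.99 -0.81]
```

>>> servo_tool:
  deltas: [0, 0, 0, 0, 0.005, 0, 0.026, 0, 0, 0, -0.02, 0, 0, 0.026, 0, 0, 0, -0.04, 0, 0, 0.026, 0, 0, 0, -0.04, 0, 0, 0.026, 0, 0, 0, -0.04, 0, 0, 0.05, 0, 0, 0, -0.04, -0.01, 0.01, 0.07, 0, 0, 0, 0, -0.03, 0.02, 0.07, 0, 0, 0, 0, -0.03, 0.02, 0.07, 0, 0, 0, 0, -0.01, 0.01, 0.07, 0, 0, 0, 0, 0, 0, 0.07]

```text
t: 5.23
ee_pos: [0.3704, -0.3103, 0.2463]
tool_rot: [0.482, 0.517, -0.483, 0.518]
force: [-0.4, -0.3, -0.5]
finger_gap: 0.823
```

```bash
python3 - <<'E'
from st import *
im,d,m=grab("top"); np.savez("top1.npz",im=im,d=d)
a=pix(m,[.56,-.235,.09])[0]; u,v=a.astype(int); print(u,v)
cv2.imwrite("pics/t1.png",cv2.resize(im[v-36:v+36,u-48:u+48],(800,600),interpolation=cv2.INTER_CUBIC)); print(u-48,v-36)
im,d,m=grab("side"); np.savez("side1.npz",im=im,d=d)
E
```

```text
t 5.23 p [ 0.3704 -0.3103  0.2463] y ang 3.99 x [ 0.    -0.002 -1.   ] F [-0.4 -0.3 -0.5] gap 0.823 q6 [-0.94 -0.04  1.81 -0.    1.37 -1.01]
340 179
292 143
```

View pics/t1.png

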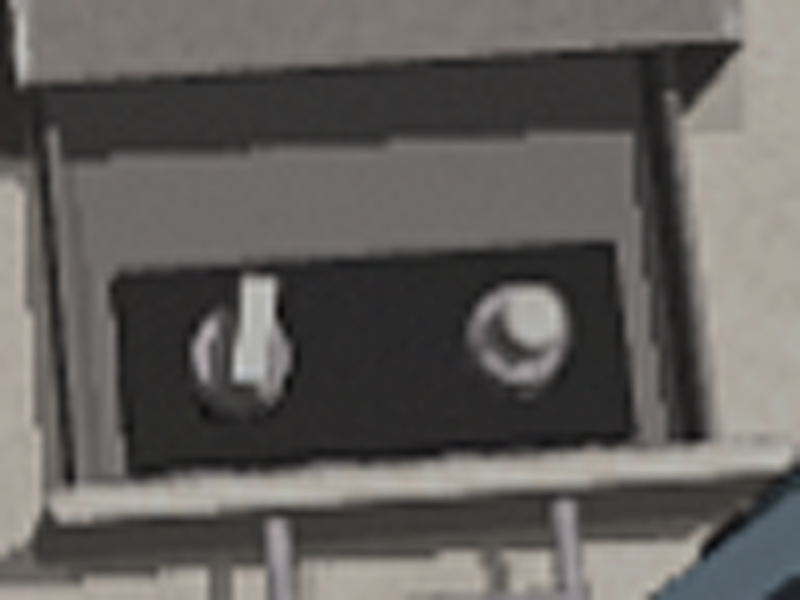

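Key (flat bar) on the left, top from (260,276) to (250,382). Round-knobbed plug on the right at (530,318), to stay.

```bash
python3 - <<'E'
from h import *
z=np.load("top1.npz");im,d=z["im"],z["d"];m=arm.camera_model("top")
g=lambda x,y:(292+(x+.5)/8.333-.5,143+(y+.5)/8.333-.5)
u,v=g(255,325); 
for dv in(-3,0,3): print(world(d,m,u,v+dv,w=0).round(4))
h=world(d,m,u,v)[2]
for n,p in[("plugtop",(530,318)),("collarL",(212,355)),("block",(380,340)),("drawerfloor",(380,200)),("frontTop",(300,490))]:print(n,world(d,m,*g(*p)).round(4))
for H in(h,h-.004):
  C=[world(d,m,*g(*p),H) for p in[(243,275),(277,278),(268,384),(232,380)]]
  C=np.array(C);e=(C[0]+C[1]-C[2]-C[3])/2
  print(H.round(4),C.mean(0).round(4),np.linalg.norm(e),np.linalg.norm(C[0]-C[1]),np.degrees(np.arctan2(e[1],e[0])))
ms=arm.camera_model("side"); zs=np.load("side1.npz")["im"]
print(pix(ms,C.mean(0)), pix(ms,[.508,.22,.165]))
u,v=pix(ms,C.mean(0))[0].astype(int);a,b=pix(ms,[.508,.22,.165])[0].astype(int)
o=np.hstack([cv2.resize(zs[y-24:y+24,x-24:x+24],(400,400),interpolation=cv2.INTER_CUBIC) for x,y in((u,v),(a,b))])
cv2.imwrite("pics/s2.png",o);print(u-24,v-24,a-24,b-24)
E
```

```text
[ 0.5665 -0.1798  0.074 ]
[ 0.5563 -0.1794  0.0759]
[ 0.5472 -0.1795  0.0737]
plugtop [ 0.5628 -0.2866  0.0668]
collarL [ 0.5535 -0.1677  0.0348]
block [ 0.5632 -0.2355  0.0225]
drawerfloor [ 0.6225 -0.2382  0.0127]
frontTop [ 0.4877 -0.1916  0.1049]
0.0793 [ 0.554  -0.1789  0.0793] 0.041083062016038445 0.01296854613484392 -6.042235626269712
0.0753 [ 0.5549 -0.1795  0.0753] 0.04119261429883815 0.013003128119826131 -6.04223562626966
[[189.84760923 182.91987196]] [[325.68716404 209.98738825]]
165 158 301 185
```

View pics/s2.png

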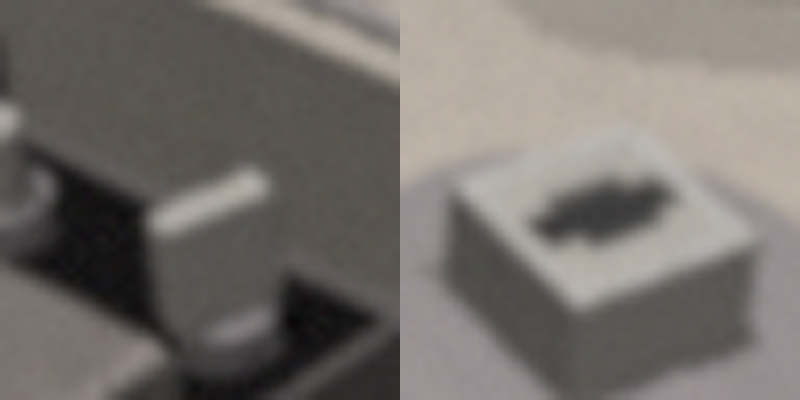

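>>> servo_tool:
  deltas: [-0.1164, 0, 0, 0, 0, 0, 0.045, -0.1164, 0, 0, 0, 0, 0, 0.045, -0.1164, 0, 0, 0, 0, 0, 0.045, -0.1164, 0, 0, 0, 0, 0, 0.045, -0.1164, 0, 0, 0, 0, 0, 0.045, -0.1164, 0, 0, 0, 0, 0, 0.045, -0.1164, 0, 0, 0, 0, 0, 0.045, -0.1164, 0, 0, 0, 0, 0, 0.045, -0.1164, 0, 0, 0, 0, 0, 0.045, -0.1164, 0, 0, 0, 0, 0, 0.045, -0.1164, 0, 0, 0, 0, 0, 0.045, -0.1164, 0, 0, 0, 0, 0, 0.045, 0, 0, 0, 0, 0.025, 0.028, 0.045, 0, 0, 0, 0, 0.025, 0.028, 0.045, 0, 0, 0, 0, 0.025, 0.028, 0.045, 0, 0, 0, 0, 0.025, 0.028, 0.045, 0, 0, 0, 0.03, 0.025, 0.028, 0.045, 0, 0, 0, 0.03, 0.025, 0.028, 0.045, 0, 0, 0, 0.03, 0, 0, 0.045, 0, 0, 0, 0, 0, 0, 0.045]

```text
t: 7.0
ee_pos: [0.5437, -0.1768, 0.1567]
tool_rot: [0.036, 0.71, -0.032, 0.703]
force: [-1.2, -0.7, -0.8]
finger_gap: 0.526
```

```bash
python3 - <<'E'
from st import *
go([.5545,-.179,.044])
m=arm.camera_model("side")
f=lambda x,y,h=.165:world(None,m,301+(x-400+.5)/8.333-.5,185+(y+.5)/8.333-.5,h)
P=np.array([f(*p) for p in[(455,185),(625,128),(757,237),(580,308)]]);print("block",P.round(4).tolist(),P.mean(0))
print([ (np.linalg.norm(P[i]-P[i-1]).round(4),np.degrees(np.arctan2(*(P[i]-P[i-1])[[1,0]])).round(1)) for i in range(4)])
a,b=f(535,228),f(672,190);print("slot",a,b,(a+b)/2,np.linalg.norm(a-b),np.degrees(np.arctan2(*(a-b)[[1,0]])))
k=lambda x,y,h=.0765:world(None,m,165+(x+.5)/8.333-.5,158+(y+.5)/8.333-.5,h)
Q=np.array([k(*p) for p in[(148,212),(245,165),(270,182),(165,237)]]);print("key",Q.mean(0),np.degrees(np.arctan2(*(Q[0]-Q[1])[[1,0]])),np.linalg.norm(Q[0]-Q[1]))
E
```

```text
t 7.0 p [ 0.5437 -0.1768  0.1567] y ang 84.45 x [-0.01   0.006 -1.   ] F [-1.2 -0.7 -0.8] gap 0.526 q6 [-0.52  0.26  1.67  0.    1.22 -2.  ]
shift [ 0.1126 -0.0018  0.0121]
block [[0.5252, 0.1843, 0.165], [0.4758, 0.2028, 0.165], [0.4917, 0.2534, 0.165], [0.5443, 0.2363, 0.165]] [0.50922799 0.21919476 0.165     ]
[(np.float64(0.0554), np.float64(-110.2)), (np.float64(0.0528), np.float64(159.5)), (np.float64(0.053), np.float64(72.5)), (np.float64(0.0553), np.float64(-18.0))]
slot [0.52595685 0.20982427 0.165     ] [0.48979174 0.22674781 0.165     ] [0.50787429 0.21828604 0.165     ] 0.03992895660350698 -25.07735273899744
key [ 0.55187764 -0.18452     0.0765    ] -3.3006372679896185 0.03925353982140452
```

>>> servo_tool:
  deltas: [0, 0, 0, 0, -0.002, 0.006, 0.045, 0, 0, 0, 0, 0, 0.003, 0.045, 0, 0, 0, 0, 0, 0, 0.045, 0, 0, 0, 0, 0, 0, 0.045]

```text
t: 7.33
ee_pos: [0.5553, -0.1861, 0.1658]
tool_rot: [0.036, 0.705, -0.037, 0.707]
force: [0.0, 0.0, 1.1]
finger_gap: 0.528
```

```bash
python3 -c "
from st import *
go([.554,-.1805,.044])"
```

```text
t 7.33 p [ 0.5553 -0.1861  0.1658] y ang 84.11 x [ 0.003 -0.002 -1.   ] F [0.  0.  1.1] gap 0.528 q6 [-0.53  0.27  1.64  0.    1.23 -1.99]
shift [ 0.1218  0.0056 -0.0023]
```

>>> servo_tool:
  deltas: [0, 0, 0, 0.02, 0.0053, -0.0015, 0.045, 0, 0, 0, 0.03, 0, 0, 0.045, 0, 0, 0, 0.03, 0, 0, 0.045, 0, 0, 0, 0.02, 0, 0, 0.045, 0, 0, 0, 0.015, 0, 0, 0.045, 0, 0, 0, 0.006, 0, 0, 0.045, 0, 0, 0, 0, 0, 0, 0.045, 0, 0, 0, 0, 0, 0, 0.045]

```text
t: 8.0
ee_pos: [0.554, -0.1802, 0.0439]
tool_rot: [0.036, 0.706, -0.036, 0.707]
force: [-0.4, 0.4, 0.4]
finger_gap: 0.524
```

```bash
python3 -c "
from st import *
go([.554,-.1805,.044])"
```

```text
t 8.0 p [ 0.554  -0.1802  0.0439] y ang 84.13 x [ 0.002 -0.001 -1.   ] F [-0.4  0.4  0.4] gap 0.524 q6 [-0.52  0.43  1.71  0.    1.   -1.99]
shift [-0.0001 -0.0002  0.0001]
```

Close on the grip.

>>> servo_tool:
  deltas: [0, 0, 0, 0, 0, 0, 0.03, 0, 0, 0, 0, 0, 0, 0.02, 0, 0, 0, 0, 0, 0, 0.01, 0, 0, 0, 0, 0, 0, 0, 0, 0, 0, 0, 0, 0, 0, 0, 0, 0, 0, 0, 0, 0, 0, 0, 0, 0, 0, 0, 0, 0, 0, 0, 0, 0, 0, 0]

```text
t: 8.67
ee_pos: [0.5543, -0.1801, 0.0441]
tool_rot: [0.035, 0.705, -0.036, 0.707]
force: [-1.1, 0.6, 6.9]
finger_gap: 0.161
```

```bash
python3 -c "
from st import *
"
```

```text
t 8.67 p [ 0.5543 -0.1801  0.0441] y ang 84.17 x [ 0.002 -0.001 -1.   ] F [-1.1  0.6  6.9] gap 0.161 q6 [-0.52  0.43  1.71 -0.    1.   -1.99]
```

>>> servo_tool:
  deltas: [0, 0, 0, -0.01, 0, 0, 0, 0, 0, 0, -0.02, 0, 0, 0, 0, 0, 0, -0.035, 0, 0, 0, 0, 0, 0, -0.04, 0, 0, 0, 0, 0, 0, -0.04, 0, 0, 0, 0, 0, 0, -0.04, 0, 0, 0, 0, 0, 0, -0.015, 0, 0, 0, 0.12, 0, 0, 0, 0, 0, 0, 0.119, 0, 0, 0, 0, 0, 0, 0, 0, 0, 0, 0, 0, 0, 0, 0, 0, 0.015, -0.008, 0, 0, 0, 0, 0, 0.03, -0.015, 0, 0, 0, 0, 0, 0.03, -0.015, 0, 0, 0, 0, 0, 0.03, -0.015, 0, 0, 0, 0, 0, 0.03, -0.015, 0, 0, 0, 0, 0, 0.03, -0.015, 0, 0, 0, 0, 0, 0.03, -0.015, 0, 0, 0, 0, 0, 0.03, -0.015, 0, 0, 0, 0, 0, 0.03, -0.015, 0, 0, 0, 0, 0, 0, 0, 0]

```text
schema error: expected a multiple of 7 numbers
```

```bash
python3 -c "
from st import *
go([.5083,.2195,.244])"
```

```text
t 8.67 p [ 0.5543 -0.1801  0.0441] y ang 84.17 x [ 0.002 -0.001 -1.   ] F [-1.1  0.6  6.9] gap 0.161 q6 [-0.52  0.43  1.71 -0.    1.   -1.99]
shift [-0.2006  0.3926 -0.0859]
```

Miscounted one row; resending it carefully.

>>> servo_tool:
  deltas: [0, 0, 0, -0.01, 0, 0, 0, 0, 0, 0, -0.02, 0, 0, 0, 0, 0, 0, -0.035, 0, 0, 0, 0, 0, 0, -0.04, 0, 0, 0, 0, 0, 0, -0.04, 0, 0, 0, 0, 0, 0, -0.04, 0, 0, 0, 0, 0, 0, -0.015, 0, 0, 0, 0.12, 0, 0, 0, 0, 0, 0, 0.119, 0, 0, 0, 0, 0, 0, 0, 0, 0, 0, 0, 0, 0, 0, 0, 0, 0, 0.015, -0.008, 0, 0, 0, 0, 0, 0.03, -0.015, 0, 0, 0, 0, 0, 0.03, -0.015, 0, 0, 0, 0, 0, 0.03, -0.015, 0, 0, 0, 0, 0, 0.03, -0.015, 0, 0, 0, 0, 0, 0.03, -0.015, 0, 0, 0, 0, 0, 0.03, -0.015, 0, 0, 0, 0, 0, 0.03, -0.015, 0, 0, 0, 0, 0, 0.03, -0.015, 0, 0, 0, 0, 0, 0, 0, 0]

```text
t: 10.33
ee_pos: [0.5156, 0.1096, 0.2423]
tool_rot: [0.118, 0.698, -0.116, 0.697]
force: [-0.1, 0.5, -2.2]
finger_gap: 0.153
```

```bash
python3 -c "
from st import *
go([.5083,.2195,.244])"
```

```text
t 10.33 p [0.5156 0.1096 0.2423] y ang 70.99 x [-0.002  0.003 -1.   ] F [-0.1  0.5 -2.2] gap 0.153 q6 [-0.02  0.06  1.71  0.    1.37 -1.26]
shift [-0.0014  0.1015 -0.0427]
```

>>> servo_tool:
  deltas: [0, 0, 0, 0, 0.0254, -0.0107, 0, 0, 0, 0, 0, 0.0254, -0.0107, 0, 0, 0, 0, 0, 0.0254, -0.0107, 0, 0, 0, 0, 0, 0.02, -0.008, 0, 0, 0, 0, 0, 0, 0, 0, 0, 0, 0, 0, 0, 0, 0, 0, 0, 0, 0, 0, 0, 0]

```text
t: 10.92
ee_pos: [0.5117, 0.2075, 0.2422]
tool_rot: [0.119, 0.697, -0.119, 0.697]
force: [0.5, 1.1, -1.4]
finger_gap: 0.154
```

```bash
python3 - <<'E'
from st import *
go([.5083,.2195,.244])
im,d,m=grab("side"); np.savez("side2.npz",im=im,d=d)
a,b=pix(m,[.508,.22,.19])[0].astype(int); print(a-40,b-30)
cv2.imwrite("pics/s3.png",cv2.resize(im[b-30:b+30,a-40:a+40],(800,600),interpolation=cv2.INTER_CUBIC))
E
```

```text
t 10.92 p [0.5117 0.2075 0.2422] y ang 70.6 x [-0.001 -0.001 -1.   ] F [ 0.5  1.1 -1.4] gap 0.154 q6 [ 0.17  0.12  1.65 -0.    1.37 -1.06]
shift [-0.0018  0.0102 -0.0072]
286 170
```

View pics/s3.png

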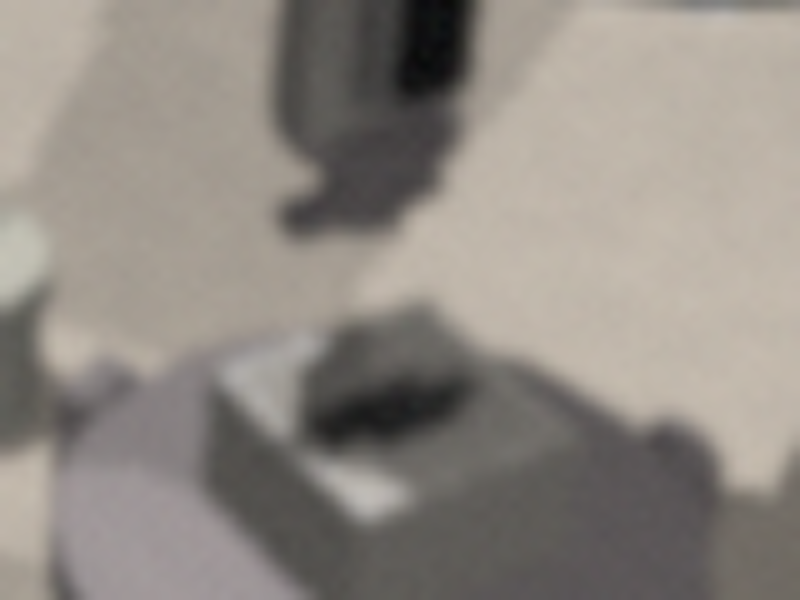

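Key held above the block: foot bar's left end at about (285,220), slot below from (305,425) to (475,385). I'll check it against a projected model of the key.

```bash
python3 - <<'E'
from h import *
m=arm.camera_model("side"); im=np.load("side2.npz")["im"]
S=8; x0,y0=290,178
crop=cv2.resize(im[y0:y0+55,x0:x0+50],None,fx=S*1.3,fy=S*1.3,interpolation=cv2.INTER_CUBIC)
S=S*1.3
def draw(c,yaw,pts,col):
    a=np.radians(yaw);R=np.array([[np.cos(a),-np.sin(a),0],[np.sin(a),np.cos(a),0],[0,0,1]])
    q=np.array([pix(m,R@np.array(p)+c)[0] for p in pts]); q=((q-[x0,y0]+.5)*S).astype(np.int32)
    cv2.polylines(o,[q],True,col,1)
    return q
def foot(z):return[(.018,.004,z),(.018,-.004,z),(-.018,-.004,z),(-.018,.004,z)]
o=crop.copy(); c=np.array([.5117,.2075,.2087])
draw(c,-19.4,foot(0),(0,0,255));draw(c,-19.4,foot(.006),(0,255,255))
circ=[(.019*np.cos(t),.019*np.sin(t),.02) for t in np.linspace(0,6.28,30)];draw(c,-19.4,circ,(0,255,0))
circ=[(.019*np.cos(t),.019*np.sin(t),.025) for t in np.linspace(0,6.28,30)];draw(c,-19.4,circ,(0,255,0))
v=np.array([.5083,.2195,.165])
draw(v,-19.5,[(.0205,.0065,0),(.0205,-.0065,0),(-.0205,-.0065,0),(-.0205,.0065,0)],(255,0,0));draw(v,-19.5,[(.028,.028,0),(.028,-.028,0),(-.028,-.028,0),(-.028,.028,0)],(255,0,0))
out=np.hstack([cv2.convertScaleAbs(crop,alpha=1.4),cv2.convertScaleAbs(o,alpha=1.4)])[:600,:];out=out[:,:800] if out.shape[1]<=800 else cv2.resize(out,(800,int(out.shape[0]*800/out.shape[1])))
cv2.imwrite("pics/s4.png",out);print(out.shape)
E
```

```text
(440, 800, 3)
```

View pics/s4.png

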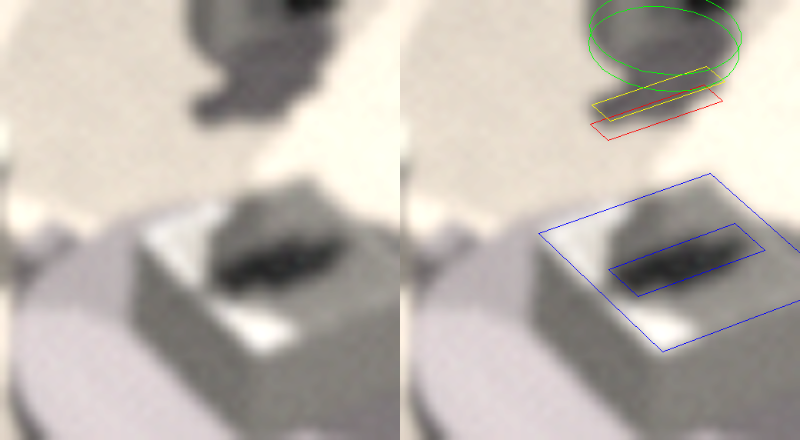

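```bash
python3 - <<'E'
from h import *
m=arm.camera_model("side"); d=np.load("side2.npz")["d"]
k=50*10.4*2/800
for n,x,y in[("footend",205,108),("foot2",230,105),("foot3",260,105),("foot4",275,95),("collar",230,50),("collar2",270,55),("collar3",310,50),("grip",210,20),("blocktop",170,235),("bt2",270,335)]:
    u,v=290+x*k/10.4-.5,178+y*k/10.4-.5
    print(n,(round(u,1),round(v,1)),world(d,m,u,v,w=0).round(4))
E
```

```text
footend (315.1, 191.0) [0.5288 0.2027 0.2168]
foot2 (318.2, 190.6) [0.5274 0.2091 0.22  ]
foot3 (322.0, 190.6) [0.52   0.2132 0.2181]
foot4 (323.9, 189.4) [0.5144 0.2139 0.2186]
collar (318.2, 183.8) [0.5305 0.2094 0.2385]
collar2 (323.2, 184.4) [0.5208 0.2151 0.2347]
collar3 (328.2, 183.8) [0.5146 0.2226 0.2365]
grip (315.8, 180.0) [0.5359 0.2062 0.2487]
blocktop (310.8, 206.9) [0.5196 0.1897 0.1643]
bt2 (323.2, 219.4) [0.5364 0.2335 0.1643]
```

>>> servo_tool:
  deltas: [0, 0, 0, 0, 0.005, -0.0036, 0, 0, 0, 0, 0, 0.005, -0.0036, 0, 0, 0, 0, 0.02, 0, 0, 0, 0, 0, 0, 0.015, 0, 0, 0, 0, 0, 0, 0.006, 0, 0, 0, 0, 0, 0, 0, 0, 0, 0, 0, 0, 0, 0, 0, 0, 0, 0, 0, 0, 0, 0, 0, 0]

```text
t: 11.63
ee_pos: [0.5094, 0.2197, 0.2026]
tool_rot: [0.12, 0.696, -0.12, 0.697]
force: [0.7, -0.4, -1.1]
finger_gap: 0.164
```

```bash
cat > ov.py <<'E'
from st import *
def ov(name,base,dx=0,dy=0,V=(.5083,.2195,.165)):
    im,D,m=grab("side"); np.savez("side_last.npz",im=im,d=D); x0,y0,S=295,172,8
    crop=cv2.resize(im[y0:y0+56,x0:x0+50],None,fx=S,fy=S,interpolation=cv2.INTER_CUBIC); o=crop.copy()
    yaw=np.degrees(np.arctan2(R[1,1],R[0,1]))-90
    def draw(c,yaw,pts,col):
        q=Rn.from_euler("z",yaw,degrees=True).apply(np.array(pts,float))+c
        q=np.array([pix(m,a)[0] for a in q]); cv2.polylines(o,[((q-[x0,y0]+.5)*S).astype(np.int32)],True,col,1)
    box=lambda a,b,z:[(a,b,z),(a,-b,z),(-a,-b,z),(-a,b,z)]
    t=np.linspace(0,6.28,30); circ=lambda r,z:np.c_[r*np.cos(t),r*np.sin(t),z+0*t]
    c=np.array([p[0]+dx,p[1]+dy,p[2]-base])
    for z,col in((0,(0,0,255)),(.006,(0,255,255))): draw(c,yaw,box(.018,.004,z),col)
    for z in(.02,.025): draw(c,yaw,circ(.019,z),(0,255,0))
    for a,b in((.0205,.0065),(.028,.028),(.0115,.0115)): draw(np.array(V),-19.5,box(a,b,0),(255,0,0))
    cv2.imwrite(name,cv2.convertScaleAbs(np.hstack([crop,o]),alpha=1.4))
E
python3 - <<'E'
from ov import *
go([.5083,.2195,.1995]); ov("pics/s5.png",.0285)
E
```

```text
t 11.63 p [0.5094 0.2197 0.2026] y ang 70.47 x [ 0.002  0.    -1.   ] F [ 0.7 -0.4 -1.1] gap 0.164 q6 [ 0.19  0.16  1.69  0.    1.29 -1.04]
shift [ 0.0031 -0.0006 -0.001 ]
```

View pics/s5.png

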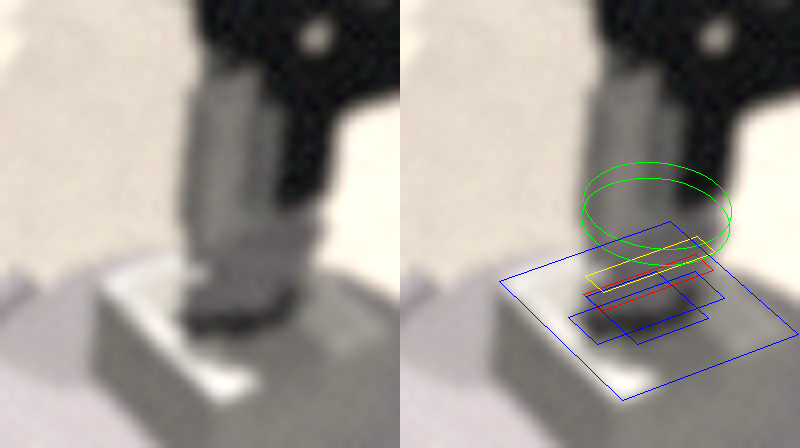

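The key sits right above the slot and the overlay agrees to within about 1–2 mm. I'll descend slowly, watching the force.

>>> servo_tool:
  deltas: [0, 0, 0, 0.003, -0.0005, -0.001, 0, 0, 0, 0, 0.003, 0, 0, 0, 0, 0, 0, 0.003, 0, 0, 0, 0, 0, 0, 0, 0, 0, 0, 0, 0, 0, 0, 0, 0, 0]

```text
t: 12.1
ee_pos: [0.5076, 0.2194, 0.1924]
tool_rot: [0.12, 0.697, -0.12, 0.697]
force: [0.5, -0.4, -0.7]
finger_gap: 0.152
```

```bash
python3 -c "
from st import *
go([.5083,.2195,.1895])"
```

```text
t 12.1 p [0.5076 0.2194 0.1924] y ang 70.47 x [-0. -0. -1.] F [ 0.5 -0.4 -0.7] gap 0.152 q6 [ 0.19  0.17  1.7   0.    1.27 -1.04]
shift [0.0029 0.0003 0.0006]
```

>>> servo_tool:
  deltas: [0, 0, 0, 0.002, 0.0003, 0.0006, 0, 0, 0, 0, 0.002, 0, 0, 0, 0, 0, 0, 0, 0, 0, 0, 0, 0, 0, 0, 0, 0, 0]

```text
t: 12.43
ee_pos: [0.5085, 0.2196, 0.1888]
tool_rot: [0.12, 0.697, -0.12, 0.697]
force: [-0.8, -0.7, 3.5]
finger_gap: 0.158
```

```bash
python3 -c "
from st import *"
```

```text
t 12.43 p [0.5085 0.2196 0.1888] y ang 70.47 x [ 0.  0. -1.] F [-0.8 -0.7  3.5] gap 0.158 q6 [ 0.19  0.18  1.7   0.    1.26 -1.04]
```

>>> servo_tool:
  deltas: [0, 0, 0, 0.002, 0, 0, 0, 0, 0, 0, 0.002, 0, 0, 0, 0, 0, 0, 0, 0, 0, 0]

```text
t: 12.68
ee_pos: [0.5086, 0.2196, 0.1846]
tool_rot: [0.12, 0.697, -0.12, 0.697]
force: [-0.8, -0.8, 5.1]
finger_gap: 0.154
```

```bash
python3 -c "
from st import *"
```

```text
t 12.68 p [0.5086 0.2196 0.1846] y ang 70.47 x [ 0.001  0.    -1.   ] F [-0.8 -0.8  5.1] gap 0.154 q6 [ 0.19  0.18  1.71  0.    1.25 -1.04]
```

>>> servo_tool:
  deltas: [0, 0, 0, 0.003, 0, 0, 0, 0, 0, 0, 0.003, 0, 0, 0, 0, 0, 0, 0.003, 0, 0, 0, 0, 0, 0, 0, 0, 0, 0, 0, 0, 0, 0, 0, 0, 0]

```text
t: 13.1
ee_pos: [0.5087, 0.2197, 0.1772]
tool_rot: [0.12, 0.696, -0.12, 0.697]
force: [-5.4, -1.1, 13.3]
finger_gap: 0.153
```

```bash
python3 -c "
from st import *"
```

```text
t 13.1 p [0.5087 0.2197 0.1772] y ang 70.48 x [ 0.001  0.    -1.   ] F [-5.4 -1.1 13.3] gap 0.153 q6 [ 0.19  0.19  1.71 -0.    1.24 -1.04]
```

>>> servo_tool:
  deltas: [0, 0, 0, 0, 0, -0.0012, 0, 0, 0, 0, 0.001, 0, 0, 0, 0, 0, 0, 0, 0, 0, 0, 0, 0, 0, 0, 0, 0, 0]

```text
t: 13.43
ee_pos: [0.5086, 0.2198, 0.1771]
tool_rot: [0.12, 0.696, -0.12, 0.698]
force: [-4.2, -2.3, 15.5]
finger_gap: 0.155
```

```bash
python3 -c "
from st import *"
```

```text
t 13.43 p [0.5086 0.2198 0.1771] y ang 70.47 x [ 0.004 -0.    -1.   ] F [-4.2 -2.3 15.5] gap 0.155 q6 [ 0.19  0.19  1.71 -0.    1.24 -1.04]
```

>>> servo_tool:
  deltas: [0, 0, 0, 0.002, 0, 0, 0, 0, 0, 0, 0.001, 0, 0, 0, 0, 0, 0, 0, 0, 0, 0]

```text
t: 13.68
ee_pos: [0.5087, 0.2198, 0.177]
tool_rot: [0.12, 0.695, -0.12, 0.698]
force: [-13.0, -5.1, 35.3]
finger_gap: 0.157
```

```bash
python3 - <<'E'
from ov import *
print(arm.state()["ft_torque"].round(2)); ov("pics/s6.png",.032)
E
```

```text
t 13.68 p [0.5087 0.2198 0.177 ] y ang 70.5 x [ 0.004 -0.001 -1.   ] F [-13.   -5.1  35.3] gap 0.157 q6 [ 0.19  0.19  1.71 -0.    1.24 -1.04]
[-0.96  2.36 -0.07]
```

View pics/s6.png

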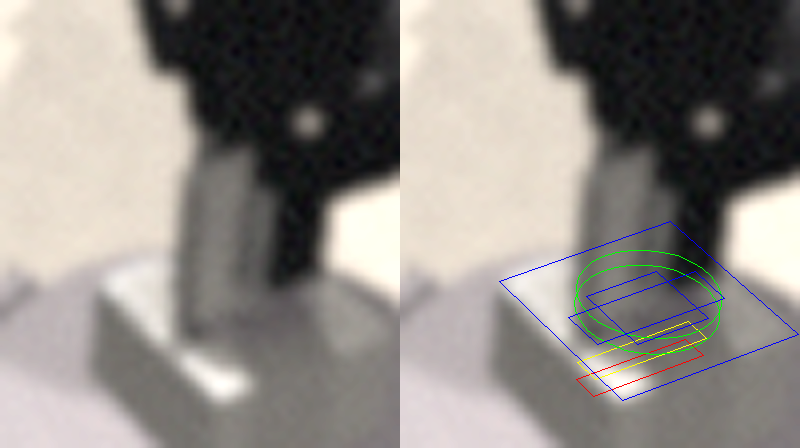

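```bash
python3 - <<'E'
from h import *
m=arm.camera_model("side"); z=np.load("side_last.npz"); D=z["d"]
for v in range(203,218):
    print(v,[tuple((world(D,m,u,v,w=0)[[0,1,2]]*1000).round(0).astype(int).tolist()) for u in (319,323,327,331,334)])
E
```

```text
203 [(530, 215, 193), (524, 221, 193), (522, 229, 196), (518, 236, 198), (514, 241, 197)]
204 [(528, 215, 190), (524, 222, 191), (521, 229, 193), (518, 236, 195), (510, 239, 192)]
205 [(530, 216, 189), (523, 221, 187), (522, 230, 191), (520, 238, 194), (510, 239, 189)]
206 [(530, 216, 186), (524, 222, 186), (520, 229, 187), (520, 238, 192), (510, 240, 187)]
207 [(528, 215, 182), (523, 221, 182), (519, 229, 184), (520, 239, 190), (496, 232, 172)]
208 [(531, 217, 182), (522, 221, 179), (521, 230, 183), (512, 234, 180), (497, 233, 171)]
209 [(530, 217, 179), (522, 222, 177), (518, 228, 178), (503, 230, 170), (498, 234, 169)]
210 [(531, 218, 177), (521, 221, 173), (510, 224, 169), (506, 231, 169), (504, 237, 171)]
211 [(532, 219, 176), (522, 222, 172), (514, 227, 170), (511, 235, 172), (506, 239, 171)]
212 [(530, 218, 171), (523, 223, 170), (518, 230, 171), (513, 236, 171), (504, 238, 167)]
213 [(528, 217, 167), (526, 225, 171), (521, 232, 171), (514, 237, 170), (506, 239, 166)]
214 [(508, 205, 146), (527, 226, 169), (522, 233, 169), (515, 238, 168), (510, 242, 167)]
215 [(532, 219, 165), (527, 226, 166), (522, 233, 166), (515, 238, 165), (510, 242, 165)]
216 [(531, 219, 162), (529, 228, 166), (526, 236, 168), (516, 239, 164), (513, 244, 165)]
217 [(537, 223, 165), (532, 230, 166), (526, 236, 165), (521, 242, 165), (517, 247, 166)]
```

The collar top reads z ≈ 0.170, so the key is home. I'll ease the push slightly and turn clockwise.

>>> servo_tool:
  deltas: [0, 0, 0, -0.001, 0, 0, 0, 0.06, 0, 0, 0, 0, 0, 0, 0.08, 0, 0, 0, 0, 0, 0, 0.08, 0, 0, 0, 0, 0, 0, 0.08, 0, 0, 0, 0, 0, 0, 0, 0, 0, 0, 0, 0, 0]

```text
t: 14.23
ee_pos: [0.5098, 0.2202, 0.1771]
tool_rot: [0.225, 0.668, -0.223, 0.673]
force: [-4.4, -1.2, 24.2]
finger_gap: 0.158
```

```bash
python3 -c "
from st import *
print(s['ft_torque'].round(3))"
```

```text
t 14.23 p [0.5098 0.2202 0.1771] y ang 53.06 x [ 0.007  0.001 -1.   ] F [-4.4 -1.2 24.2] gap 0.158 q6 [ 0.19  0.19  1.71 -0.    1.23 -0.73]
[-0.531  0.991 -0.11 ]
```

>>> servo_tool:
  deltas: [0.09, 0, 0, 0, 0, 0, 0, 0.09, 0, 0, 0, 0, 0, 0, 0.09, 0, 0, 0, 0, 0, 0, 0.09, 0, 0, 0, 0, 0, 0, 0.09, 0, 0, 0, 0, 0, 0, 0.09, 0, 0, 0, 0, 0, 0, 0.09, 0, 0, 0, 0, 0, 0, 0.09, 0, 0, 0, 0, 0, 0, 0.09, 0, 0, 0, 0, 0, 0, 0.09, 0, 0, 0, 0, 0, 0, 0.09, 0, 0, 0, 0, 0, 0, 0.09, 0, 0, 0, 0, 0, 0, 0.09, 0, 0, 0, 0, 0, 0, 0.08, 0, 0, 0, 0, 0, 0, 0, 0, 0, 0, 0, 0, 0, 0, 0, 0, 0, 0, 0, 0]

```text
t: 15.57
ee_pos: [0.511, 0.2195, 0.1771]
tool_rot: [0.576, 0.412, -0.571, 0.416]
force: [-0.9, -3.5, 22.6]
finger_gap: 0.155
```

```bash
python3 -c "
from st import *
print(s['ft_torque'].round(3))"
```

```text
t 15.57 p [0.511  0.2195 0.1771] y ang -18.36 x [ 0.009 -0.    -1.   ] F [-0.9 -3.5 22.6] gap 0.155 q6 [ 0.19  0.19  1.71 -0.    1.23  0.51]
[-0.845  0.306 -0.027]
```

>>> servo_tool:
  deltas: [0.02, 0, 0, 0, 0, 0, 0, 0.02, 0, 0, 0, 0, 0, 0, 0, 0, 0, 0, 0, 0, 0, 0, 0, 0, 0, 0, 0, 0]

```text
t: 15.9
ee_pos: [0.5109, 0.2196, 0.1771]
tool_rot: [0.584, 0.401, -0.579, 0.404]
force: [-0.0, -4.1, 22.6]
finger_gap: 0.156
```

```bash
python3 -c "
from st import *
print(s['ft_torque'].round(3))"
```

```text
t 15.9 p [0.5109 0.2196 0.1771] y ang -20.62 x [ 0.009 -0.    -1.   ] F [-0.  -4.1 22.6] gap 0.156 q6 [ 0.19  0.19  1.71 -0.    1.23  0.55]
[-0.82   0.377  0.16 ]
```

```bash
python3 - <<'E'
from st import *
a,D,m=grab("side"); o=np.hstack([cv2.resize(a,(512,384)),cv2.resize(a[170:226,300:342],(288,384),interpolation=cv2.INTER_CUBIC)])
cv2.imwrite("pics/f.png",o)
s=arm.state();print(s["t"],s["ee_pos"],s["force"],s["ft_torque"])
E
```

```text
t 15.9 p [0.5109 0.2196 0.1771] y ang -20.62 x [ 0.009 -0.    -1.   ] F [-0.  -4.1 22.6] gap 0.156 q6 [ 0.19  0.19  1.71 -0.    1.23  0.55]
15.95 [0.51091288 0.21958044 0.17715518] [-0.30244813 -4.17414986 22.34307423] [-0.80257333  0.42020361  0.22847372]
```

View pics/f.png

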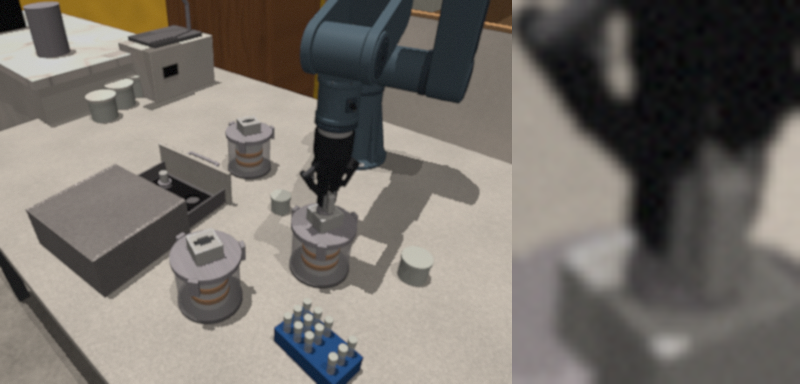

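The final view shows the key seated and turned in the left jar's valve (325,210), and the plug still upright in the open drawer (163,178). The pots (280,202), (416,265) and the rack (320,340) have not moved.

```bash
python3 -c "
from plant import arm
print(arm.sign_off())"
```

```text
the job is handed in; nothing more can be done
None
```

The job is handed in at about 16 s. The vent key is in the valve of the leftmost jar, pushed home, turned clockwise and still gripped.

**What I did:** I pulled the drawer out about 0.15 m by its bar, without gripping it. I took out the flat-gripped key, set it in the slot, pushed it down and turned it.

**Last checks:**
- **Pushed home:** the collar top reads about 170 mm above the bench, as it should when home. The tool's height stopped changing under more push, and it now holds down with about 22 N.
- **Turned:** the tool turned about 91° clockwise. The twisting moment rose over the last 2°, which suggests the key has reached the stop. I could not read the valve's own turn directly.
- **Gripped:** the finger opening is about 13 mm, which fits the 14 mm grip.
- **Rest of the scene:** in the last picture the plug is upright in the drawer, and the pots and tube rack look unmoved. I did not measure them again.

**What disagreed:**
- The key sat higher in the grip than I had worked out, by about 2 to 5 mm in different readings, so I relied on the force and depth readings for the push.
- Sideways force reached about 14 N and total force about 38 N while pressing home, and I then eased off.
- One move call was refused for a miscounted number and had no effect.

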